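# Restock the table caddy

### The arm

A 6-joint arm with a two-finger parallel gripper is mounted at the origin on a cart in front of the work surface, level with it; the furniture and walls round the work are solid. World frame = base frame: x ahead of the robot, y to its left, z up, the work surface at z = 0. Lengths are in m, angles in rad, forces in N, time in s.
With the tool pointing down it reaches from about 0.325 to 0.75 m from the base axis. Payload 7.6 kg.
Tool frame: the origin (TCP) lies midway between the tips of the shut fingers; the grasp point (between the pads) lies 19 mm behind it; z points along the fingers, y is the line along which they close (so a half turn about z gives the same grasp; the last joint's range is limited). The gripper opens to 85 mm and grips with 20 to 120 N. Pads are 22 mm wide; open, the fingers measure 114 mm over their backs; the gripper's body (76 mm by 85 mm) begins 54 mm behind the grasp point. The pads swing forward as they close: fully open they stand 13 mm farther back than shut.
Start: joints at [-1.228, 0.052, 1.401, -0, 1.689, -0.07], TCP at [0.211, -0.481, 0.231] pointing down, gripper open.
Joint ranges: [-2.9, 2.9], [-0.91, 2.17], [0.12, 2.37], [-1.06, 4.2], [0.26, 2.73], [-2.93, 2.93]. Speed limits (rad/s): [2.57, 2.57, 3.01, 3.14, 3.14, 3.14].

### API

Orientations are given as a unit quaternion [w, x, y, z].
In Python, from rig import bot gives the robot as it stands. The module is installed in compiled form; this text tells all that it offers.
- The arm moves only by the tool servo_tool, never from a script. Its argument "plan" is a list that holds one entry, the list of rows, each a list of 6 numbers: the shift along the world's x, y, z in units of 40 mm (1.0 is 40 mm), then the turn, a rotation vector about the world's x, y, z in units of 0.12 rad (1.0 is 0.12 rad). In form: [[[tx, ty, tz, rx, ry, rz], ...]]. A call has 1 to 12 rows; each row shifts and turns the commanded pose from where the row before left it; what a row does not reach is not made up. A row lasts 1/12 s, in which the tool goes at most 41.7 mm and 7.16 degrees, less where a joint would pass 70% of its speed; a pose out of reach is approached as far as the arm can. A call with a number of a shift or a turn outside -1 to 1 is refused whole. A call with a gripper value outside its range is refused whole. "claw" is the opening, from -1 (shut) to 1 (fully open), set as the call begins (left out, the last holds). The fingers move at their own pace and stop on an object; "grip_force" is the grip in N (left out, the last holds). Time passes only in rows, so rows that do not move let the fingers close. It gives the time, the measured TCP pose, the force, the opening and the grip force at its end, in the units of the state.
- bot.sense(): the state, without advancing time (a new reading comes with each control period).
- bot.snapshot(name): name is "side" or "top"; returns a dict with "frame" (420x560x3 uint8, red, green, blue), "fx", "fy", "cx", "cy" (pixels), "k1" (the pictures are not rectified: a ray, as slopes to the right and down, at radius r is drawn at 1 + k1 r^2 times it, then the intrinsics apply), "R" (3x3) and "t" (3): a world point X has camera coordinates R X + t. Camera axes: x right, y down, z forward; pixel columns grow to the right and rows downward; lengths in m; the calibration is good to about 2 mm. A picture is of the moment at which its call begins. There is no depth.
- bot.finish_job(): hands the job in; it is judged then, once.
The state is a dict: "time": time; "q": joint angles; "qd": joint speeds; "joint_efforts": joint torques, N m; "tool_pos": TCP position; "orientation": TCP orientation; "wrist_force": force on the tool from outside, world axes, zero at the start; "ft_torque": the same for the moment, N m; "width": opening from 0.0 (shut) to 1.0 (fully open); "gripper_force": force on a finger pad.
Only numpy, scipy, OpenCV 4.12 (cv2) and the standard library are available. Lean on these libraries where they do the work, as an engineer would, in place of code of your own. Each camera call takes 0.05 s, during which the arm holds its last target. There are 200 camera calls.

### The job

Restock the little table caddy with the two tea-light glasses that stand on the black tablecloth, one in each of its two low wire pockets, and with the pepper mill in its tall wire pocket, everything upright and right down on the board. The mill lies on its sloping rest: first stand it up on its foot on the tablecloth and let go of it, then take it up again and put it into its pocket. Set things down rather than letting them fall, do not tip a glass over, and leave the bowls of jam and olives where they are.

Things in the scene. Friction and masses are not known exactly. Their poses are not given: they have to be found in the camera images.
- caddy: Fixed table caddy: light oak board 88 x 256 x 12 mm with three round pockets of 5 mm steel wire in a row along its long (y) axis, 85 mm apart. Origin: centre of its underside. Low pockets (middle and -y end): one ring, 63 mm inside, wire centre 22 mm above the board. Tall pocket (+y end): rings 60 mm inside at 22 and 50 mm. Thin posts stand just outside the rings. The board is the floor.
- pocket_a (a point): Centre of the low pocket at the caddy's -y end, on the board's top (floor of the pocket); axes as the caddy.
- pocket_b (a point): Centre of the low pocket in the caddy's middle, on the board's top; axes as the caddy.
- pocket_mill (a point): Centre of the tall pocket at the caddy's +y end, on the board's top; axes as the caddy.
- glass_a: A clear tea-light glass standing on the tablecloth in front of the robot, 64 mm high, a rounded square in plan with its flat sides across its own x and y axes: 59 mm wide at the rim, tapering to 43 mm at the foot (68 mm across the rim's corners). Origin: centre of its underside, z up. 0.16 kg. Either glass may go into either low pocket.
- glass_b: The other tea-light glass, the same shape and size; origin: centre of its underside.
- pepper_mill: Dark wooden pepper mill, 155 mm long, 53 mm across the body at its foot; its z axis runs from the centre of the foot (origin) to the head. The body tapers from 53 mm across near the foot to 45 mm at 91 mm; the head is 46 mm across from 98 to 104 mm up, then narrows to 37 mm at 135 mm. 0.24 kg. It starts on the rest, its axis climbing at 40 degrees from the horizontal toward the head.
- rest: Mid-brown wooden sloping rest, fixed, base 75 x 165 x 10 mm; origin: centre of its underside. The mill lies above its y axis, climbing at 40 degrees toward +y, its foot's centre at about [0, -0.062, 0.040] against a stop. Two V saddles hold it, from 4 to 28 and from 68 to 86 mm along its axis from the foot; they reach 28 mm to either side, below the mill's axis. The head overhangs freely.
- bowl_jam: White bowl of red jam, 141 mm across, 64 mm high, on the tablecloth at the front right; origin: centre of its underside. Leave alone.
- bowl_olives: White bowl of dark olives with a spoon, 144 x 154 mm, 81 mm high, at the front left; origin: centre of its underside. Leave alone.
There are look-alikes about, which are no part of the job. Leave any pink or yellow look-alike of the glass_a alone.

How it is judged:
On the way:
1. the pepper mill stands upright on its foot on the tablecloth, let go (angle between pepper_mill's own z axis and vertical below 0.08 rad and height (world z) of pepper_mill between -0.004 and 0.006 m and contact force between the fingers and pepper_mill below 0.05 N and linear speed of pepper_mill below 0.05 m/s), for 0.2 s.
At the end, for the whole second after the job is handed in: One glass stands in each low pocket and the mill in the tall pocket: each within 10 mm of the pocket's centre sideways, its underside within 4 mm of the board's top, within 0.1 rad of upright, and at rest (under 0.03 m/s) ((((horizontal distance between glass_a and pocket_a below 0.01 m and z of glass_a in the frame of pocket_a between -0.004 and 0.004 m) and (horizontal distance between glass_b and pocket_b below 0.01 m and z of glass_b in the frame of pocket_b between -0.004 and 0.004 m)) or ((horizontal distance between glass_a and pocket_b below 0.01 m and z of glass_a in the frame of pocket_b between -0.004 and 0.004 m) and (horizontal distance between glass_b and pocket_a below 0.01 m and z of glass_b in the frame of pocket_a between -0.004 and 0.004 m))) and horizontal distance between pepper_mill and pocket_mill below 0.01 m and z of pepper_mill in the frame of pocket_mill between -0.004 and 0.004 m and angle between each of glass_a, glass_b, pepper_mill's own z axis and vertical below 0.1 rad and linear speed of each of glass_a, glass_b, pepper_mill below 0.03 m/s); the robot touches nothing.
It fails at once if a glass or the mill falls freely (faster than 0.65 m/s, about 2 cm of fall, out of the fingers) ((linear speed of glass_a above 0.65 m/s and contact force between the fingers and glass_a below 0.05 N) or (linear speed of glass_b above 0.65 m/s and contact force between the fingers and glass_b below 0.05 N) or (linear speed of pepper_mill above 0.65 m/s and contact force between the fingers and pepper_mill below 0.05 N)).
It fails at once if a glass is tipped over (more than 0.9 rad) (angle between any of glass_a, glass_b's own z axis and vertical above 0.9 rad).
It fails at once if a bowl is moved more than 30 mm (distance of any of bowl_jam, bowl_olives from where it was at the start of the episode above 0.03 m).
It also fails if it takes over 72 s, if anything falls off the work surface, if the arm or the gripper's body presses on something with over 40 N, if the wrist force passes 120 N, or if a joint passes its speed limit or range.

## Working session

There is one attempt and no reset: what is moved stays moved. The work goes in short steps, Python scripts to look and compute and a tool call to move; the robot and the scene stay as the last step left them, time stands still between calls to the robot, and variables do not carry over. Pictures are saved under pics/ and viewed, at most 10 in all, crops included, and the job is handed in when it is done.

Besides the shell and the picture viewer there is one more tool, called after "Request:" by a JSON object that holds its "method" and its "body". servo_tool: Moves the arm, as the interface text tells. Its arguments: {"type":"object","properties":{"plan":{"type":"array"},"claw":{"type":"number"},"grip_force":{"type":"number"}},"required":["plan"]}

```bash
mkdir -p pics
python3 - <<'E'
from rig import bot
import cv2,json,numpy as np
s=bot.sense();print(s)
for n in("side","top"):
    d=bot.snapshot(n);cv2.imwrite(f"pics/{n}0.png",d["frame"][:,:,::-1])
    print(n,{k:np.round(v,4).tolist() if k in"Rt" else v for k,v in d.items() if k!="frame"})
E
```

```text
{'time': 0.0, 'q': array([-1.22832431e+00,  5.28457295e-02,  1.40175639e+00,  1.55506181e-05,
        1.68860045e+00, -7.02925442e-02]), 'qd': array([-1.50659436e-03,  5.90658128e-04, -7.44166801e-05, -4.69365575e-05,
       -8.60024523e-04, -7.76152287e-04]), 'joint_efforts': array([ 6.42321993e-04, -3.81682777e+01, -3.60177720e+01, -1.69688502e-05,
        6.40572020e-03, -7.60503298e-06]), 'tool_pos': array([ 0.21052435, -0.4806026 ,  0.23045175]), 'orientation': array([-7.98562749e-04,  9.78778159e-01,  2.04921125e-01, -1.01557895e-04]), 'wrist_force': array([-0.42081599,  0.70274906,  0.08172931]), 'ft_torque': array([-0.02889437,  0.00762538,  0.01042635]), 'gripper_force': 0.0, 'width': 0.9985973457834526}
side {'fx': 396.8112970418268, 'fy': 396.8112970418268, 'cx': 279.1134010721188, 'cy': 212.27518692862068, 'k1': 0.011725580542793362, 'R': [[-0.9511, -0.3087, 0.0125], [-0.186, 0.5398, -0.821], [0.2467, -0.7831, -0.5708]], 't': [0.4878, 0.1381, 1.1086]}
top {'fx': 405.37865210930084, 'fy': 405.37865210930084, 'cx': 278.29073982083946, 'cy': 211.89083567181564, 'k1': -0.10862615607824488, 'R': [[0.0099, -0.9998, -0.0186], [-0.9972, -0.0085, -0.0745], [0.0743, 0.0193, -0.997]], 't': [0.0236, 0.509, 1.217]}
```

View pics/top0.png

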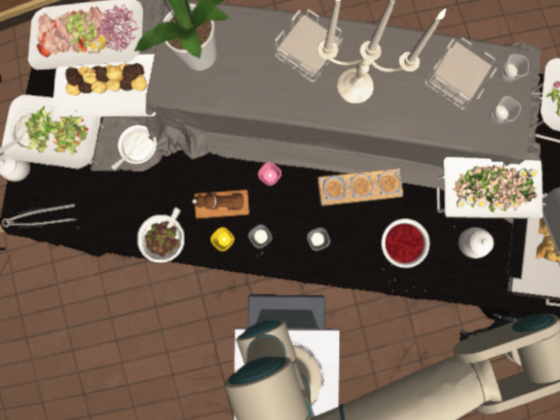

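View pics/side0.png

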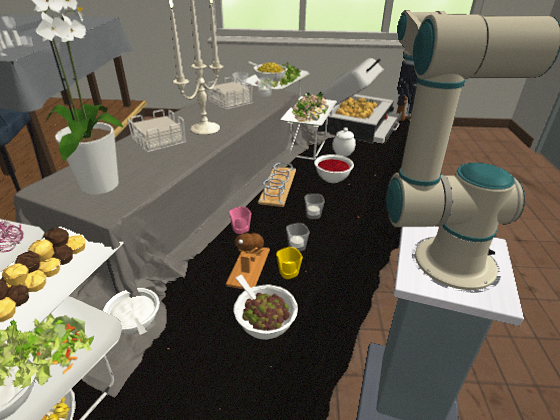

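Top view: clear glasses at (260,236) and (318,239), mill and rest at (221,203), caddy at (361,186), yellow decoy at (223,239), pink decoy at (269,174). I'll zoom in next.

```bash
cat > h.py <<'E'
from rig import bot
import cv2,numpy as np
def snap(n): return bot.snapshot(n)
def K(d): return np.array([[d["fx"],0,d["cx"]],[0,d["fy"],d["cy"]],[0,0,1.]]),np.array([d["k1"],0,0,0,0.])
def ray(d,p):
    k,D=K(d);u=cv2.undistortPoints(np.array([[p]],float),k,D)[0,0]
    R=np.array(d["R"]);return -R.T@np.array(d["t"]),R.T@np.array([u[0],u[1],1])
def onz(d,p,z):
    c,r=ray(d,p);return c+r*(z-c[2])/r[2]
def proj(d,X):
    k,D=K(d);return cv2.projectPoints(np.array(X,float).reshape(-1,3),cv2.Rodrigues(np.array(d["R"]))[0],np.array(d["t"],float),k,D)[0][:,0]
def tri(d1,p1,d2,p2):
    a,u=ray(d1,p1);b,v=ray(d2,p2);s=np.linalg.lstsq(np.c_[u,-v],b-a,rcond=None)[0]
    return (a+u*s[0]+b+v*s[1])/2,np.linalg.norm(a+u*s[0]-b-v*s[1])
E
python3 - <<'E'
import cv2,numpy as np
t=cv2.imread("pics/top0.png");s=cv2.imread("pics/side0.png")
a=cv2.resize(t[160:260,185:415],(800,348),interpolation=cv2.INTER_CUBIC)
b=cv2.resize(s[160:290,220:340],(232*1,251),interpolation=cv2.INTER_CUBIC)
b=cv2.resize(s[220:292,220:330],(382,250),interpolation=cv2.INTER_CUBIC)
c=cv2.resize(s[155:225,230:345],(410,250),interpolation=cv2.INTER_CUBIC)
cv2.imwrite("pics/z1.png",np.vstack([a,np.hstack([b,np.zeros((250,8,3),np.uint8),c])]))
E
```

```text
(no output)
```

View pics/z1.png

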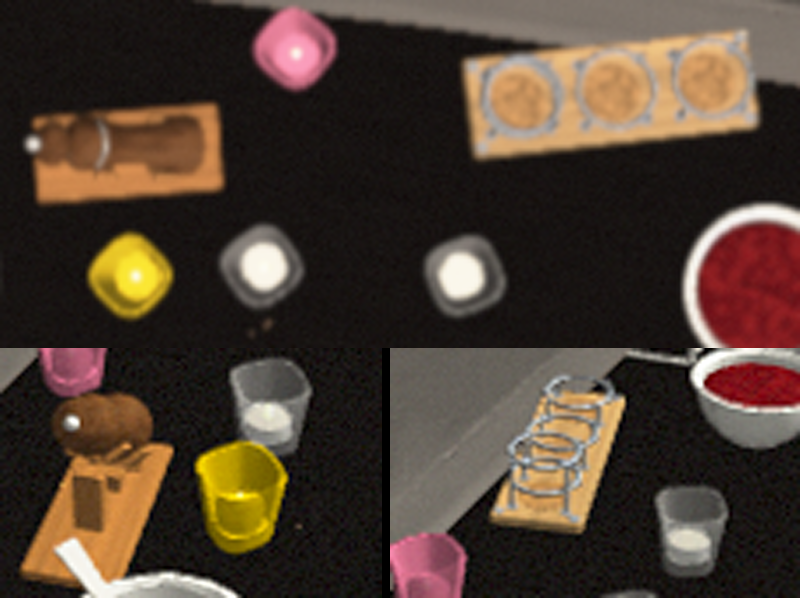

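The zoom shows the mill head (white knob) at image left, which is +y, and the tall pocket at the left (+y) end of the caddy. The two clear glasses are turned about 45° (left) and a little (right). Now measuring.

```bash
cat > m.py <<'E'
from h import *
t=snap("top");f=cv2.resize(t["frame"],None,fx=4,fy=4,interpolation=cv2.INTER_CUBIC)
hsv=cv2.cvtColor(f,cv2.COLOR_RGB2HSV).astype(int);H,S,V=hsv[...,0],hsv[...,1],hsv[...,2]
un=lambda p:(np.asarray(p)+.5)/4-.5
def comp(mask,box,z,close=9):
    x0,y0,x1,y1=[4*b for b in box];m=np.zeros(mask.shape,np.uint8);m[y0:y1,x0:x1]=mask[y0:y1,x0:x1]
    m=cv2.morphologyEx(m,cv2.MORPH_CLOSE,np.ones((close,close),np.uint8))
    c=max(cv2.findContours(m,cv2.RETR_EXTERNAL,cv2.CHAIN_APPROX_NONE)[0],key=cv2.contourArea)[:,0]
    return np.array([onz(t,un(p),z)[:2] for p in c])
def show(n,P):
    r=cv2.minAreaRect((P*1000).astype(np.float32));print(n,"rect mm",np.round(r[0],1),np.round(r[1],1),round(r[2],1));return r
if __name__=="__main__":
    R=np.array(t["R"]);print("cam",-R.T@t["t"])
    show("caddy",comp((V>90).astype(np.uint8),(312,167,406,207),.012))
    show("caddyoak",comp(((S>60)&(V>110)).astype(np.uint8),(312,167,406,207),.012,25))
    show("rest",comp(((S>130)&(V>110)).astype(np.uint8),(188,185,252,222),.010,41))
    for n,b in(("gL",(246,222,275,251)),("gR",(304,225,333,254))):
        show(n+" rim",comp((V>45).astype(np.uint8),b,.064))
        w=comp((V>170).astype(np.uint8),b,.02);print(n,"wax",w.mean(0),np.ptp(w,0))
    show("yellow",comp(((S>150)&(V>80)).astype(np.uint8),(205,224,240,254),.064))
    show("pink",comp(((S>80)&(V>80)).astype(np.uint8),(252,158,286,190),.064))
    k=comp(((S<60)&(V>150)).astype(np.uint8),(188,195,202,208),.13,1);print("knob",k.mean(0))
E
python3 m.py
```

```text
cam [0.41695575 0.00437296 1.25170997]
caddy rect mm [ 592.5 -220.3] [119.8 292.6] 0.7
caddyoak rect mm [ 591.2 -224.3] [ 93.  258.6] 6.7
rest rect mm [533.3 205.2] [ 77.7 167.2] 4.9
gL rim rect mm [434.1  81. ] [66.6 65.8] 36.9
gL wax [0.43522589 0.08210203] [0.04178424 0.03969573]
gR rim rect mm [427.9 -89.8] [66.5 65.6] 24.3
gR wax [ 0.42842089 -0.0899837 ] [0.04092901 0.03945985]
yellow rect mm [424.6 192.1] [65.4 65.1] 45.6
pink rect mm [620.1  55.2] [66.2 66. ] 50.4
knob [0.52918857 0.26222161]
```

Request:
{"method": "servo_tool", "body": {"plan": [[[0.45,0.81,-0.2,0,0,1],[0.45,0.81,-0.2,0,0,1],[0.45,0.81,-0.2,0,0,1],[0.45,0.81,-0.2,0,0,1],[0.45,0.81,-0.2,0,0,1],[0.45,0.81,-0.2,0,0,1],[0.45,0.81,-0.2,0,0,1],[0.45,0.81,-0.2,0,0,1],[0.45,0.81,-0.2,0,0,1],[0.45,0.81,-0.2,0,0,1],[0.45,0.81,-0.2,0,0,1],[0.45,0.81,-0.2,0,0,1]]], "claw": 1, "grip_force": 30}}

```text
time: 1.15
tool_pos: [0.4271, -0.0903, 0.1349]
orientation: [0.0, 0.598, 0.801, 0.0]
wrist_force: [0.1, -0.3, 0.7]
width: 1.0
gripper_force: 0.0
```

```bash
cat > st.py <<'E'
from h import *
from scipy.spatial.transform import Rotation as Ro
def st(target=None,yaw=None,pr=True):
    s=bot.sense();w,x,y,z=s["orientation"];M=Ro.from_quat([x,y,z,w]).as_matrix()
    a=np.degrees(np.arctan2(M[1,1],M[0,1]))
    print("t",round(s["time"],2),"p",np.round(s["tool_pos"],4),"yaw",round(a,1),"z",np.round(M[:,2],3),"w",round(s["width"],3),"F",np.round(s["wrist_force"],1),"g",round(float(s["gripper_force"]),1),"q",np.round(s["q"],2))
    if target is not None: print("units",np.round((np.array(target)-s["tool_pos"])/.04,2))
    if yaw is not None: print("rz units",round(np.radians((yaw-a+90)%180-90)/.12,2))
E
python3 - <<'E'
from st import *
st((.4283,-.0899,.030),24.3)
import m
from m import *
# oak disks inside rings
mask=((S>75)&(V>110)).astype(np.uint8);sub=np.zeros_like(mask);sub[4*167:4*207,4*312:4*406]=mask[4*167:4*207,4*312:4*406]
sub=cv2.morphologyEx(sub,cv2.MORPH_OPEN,np.ones((13,13),np.uint8))
for c in cv2.findContours(sub,cv2.RETR_EXTERNAL,cv2.CHAIN_APPROX_NONE)[0]:
    if cv2.contourArea(c)>2000:
        P=np.array([onz(t,un(p),.034)[:2] for p in c[:,0]]);print("disk",cv2.minEnclosingCircle((P*1000).astype(np.float32)),P.mean(0))
c0=np.array([.5920,-.2248]);a=np.radians(6.7);yv=np.array([-np.sin(a),np.cos(a)])
for k in(-.085,0,.085):print(c0+k*yv)
E
```

```text
t 1.15 p [ 0.4271 -0.0903  0.1349] yaw 16.5 z [ 0. -0. -1.] w 1.0 F [ 0.1 -0.3  0.7] g 0.0 q [-0.29 -0.15  1.79 -0.    1.5  -0.58]
units [ 0.03  0.01 -2.62]
rz units 1.13
disk ((583.0369262695312, -141.98031616210938), 29.018686294555664) [ 0.58251539 -0.1416309 ]
disk ((591.230224609375, -224.5587158203125), 30.879709243774414) [ 0.59124682 -0.22433854]
disk ((601.38037109375, -309.0423583984375), 30.9631404876709) [ 0.60143315 -0.3090979 ]
disk ((548.9996337890625, -224.60313415527344), 112.91144561767578) [ 0.56874004 -0.23227674]
[ 0.60191701 -0.30921951]
[ 0.592  -0.2248]
[ 0.58208299 -0.14038049]
```

Request:
{"method": "servo_tool", "body": {"plan": [[[0.03,0.01,-0.4,0,0,0.6],[0,0,-0.5,0,0,0.53],[0,0,-0.5,0,0,0],[0,0,-0.5,0,0,0],[0,0,-0.4,0,0,0],[0,0,-0.3,0,0,0],[0,0,0,0,0,0]]]}}

```text
time: 1.78
tool_pos: [0.4259, -0.0912, 0.0285]
orientation: [-0.003, 0.545, 0.838, -0.001]
wrist_force: [-1.0, 0.2, -0.7]
width: 1.003
gripper_force: 0.0
```

Request:
{"method": "servo_tool", "body": {"plan": [[[0,0,0,0,0,0],[0,0,0,0,0,0],[0,0,0,0,0,0],[0,0,0,0,0,0],[0,0,0,0,0,0],[0,0,0,0,0,0],[0,0,0,0,0,0],[0,0,0,0,0,0]]], "claw": -1, "grip_force": 30}}

```text
time: 2.45
tool_pos: [0.4287, -0.092, 0.0327]
orientation: [0.001, 0.545, 0.838, 0.0]
wrist_force: [-1.7, -0.4, 6.4]
width: 0.677
gripper_force: 32.1
```

Request:
{"method": "servo_tool", "body": {"plan": [[[0,0,0.3,0,0,0],[0,0,0.5,0,0,0],[0,0,0.5,0,0,0],[0,0,0.5,0,0,0],[0,0,0.4,0,0,0],[0,0,0.3,0,0,0],[0,0,0,0,0,0]]]}}

```text
time: 3.03
tool_pos: [0.4291, -0.0921, 0.1341]
orientation: [0.002, 0.545, 0.838, 0.001]
wrist_force: [0.6, -1.3, -0.9]
width: 0.673
gripper_force: 32.6
```

Run:
```python
from st import *
st((.6015,-.309,.11),6.7)
a=snap("top")["frame"];b=snap("side")["frame"]
a=cv2.resize(a[165:275,270:430],(580,400),interpolation=cv2.INTER_CUBIC);b=cv2.resize(b[140:250,260:370],(218*1,218),interpolation=cv2.INTER_CUBIC)
c=np.zeros((400,800,3),np.uint8);c[:,:580]=a;c[:218,582:]=b;cv2.imwrite("pics/g1.png",c[:,:,::-1])
```

```text
t 3.03 p [ 0.4291 -0.0921  0.1341] yaw 23.9 z [ 0.005 -0.001 -1.   ] w 0.673 F [ 0.6 -1.3 -0.9] g 32.6 q [-0.3  -0.15  1.79  0.    1.49 -0.71]
units [ 4.31 -5.42 -0.6 ]
rz units -2.51
```

View pics/g1.png

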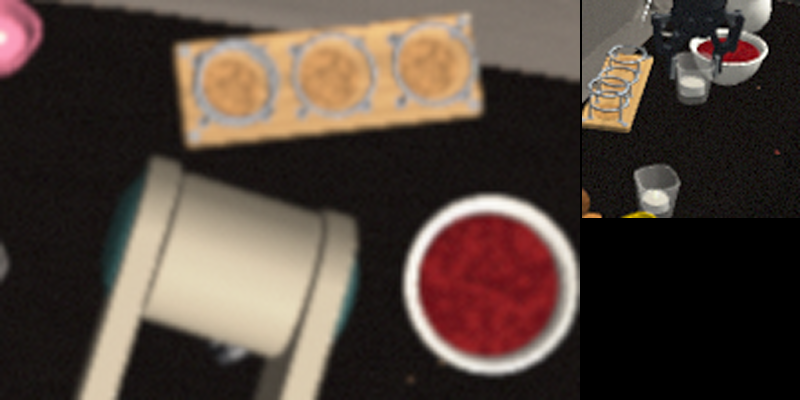

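The glass is held upright in the side crop at about (693,80), and the caddy is undisturbed. I'm carrying it to pocket_a.

Request:
{"method": "servo_tool", "body": {"plan": [[[0.4,-0.5,0,0,0,-0.25],[0.5,-0.63,0,0,0,-0.3],[0.5,-0.63,0,0,0,-0.3],[0.6,-0.75,0,0,0,-0.33],[0.6,-0.75,0,0,0,-0.33],[0.6,-0.75,0,0,0,-0.33],[0.5,-0.63,0,0,0,-0.3],[0.4,-0.5,0,0,0,-0.25],[0.22,-0.33,0,0,0,-0.12],[0,0,-0.3,0,0,0],[0,0,-0.3,0,0,0],[0,0,0,0,0,0]]]}}

```text
time: 4.13
tool_pos: [0.5984, -0.3088, 0.1014]
orientation: [-0.004, 0.665, 0.747, -0.001]
wrist_force: [0.3, 0.0, -2.5]
width: 0.676
gripper_force: 32.8
```

Run:
```python
from st import *
st((.602,-.311,.047),6.7)
b=snap("side");f=b["frame"]
cv2.imwrite("pics/g2.png",cv2.resize(f[135:225,240:360],(800,600),interpolation=cv2.INTER_CUBIC)[:,:,::-1])
```

```text
t 4.13 p [ 0.5984 -0.3088  0.1014] yaw 6.7 z [-0.007  0.005 -1.   ] w 0.676 F [ 0.3  0.  -2.5] g 32.8 q [-0.53  0.55  1.06  0.    1.54 -0.65]
units [ 0.09 -0.06 -1.36]
rz units -0.0
```

View pics/g2.png

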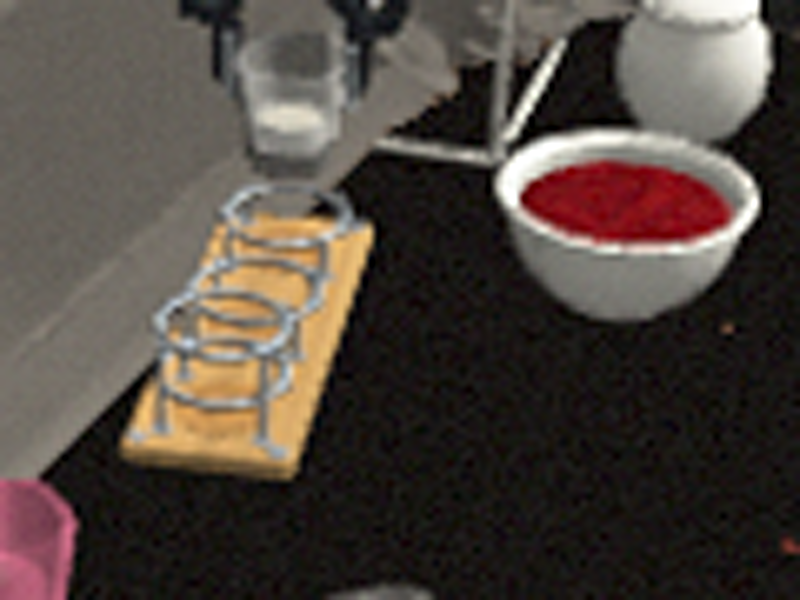

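The glass hangs centred above the -y pocket: glass centre column about 291 in the crop, ring about 289. I'm lowering it.

Request:
{"method": "servo_tool", "body": {"plan": [[[0.05,-0.03,-0.2,0,0,0],[0.03,-0.03,-0.25,0,0,0],[0,0,-0.25,0,0,0],[0,0,-0.25,0,0,0],[0,0,-0.2,0,0,0],[0,0,-0.1,0,0,0],[0,0,0,0,0,0],[0,0,0,0,0,0]]]}}

```text
time: 4.85
tool_pos: [0.6038, -0.3129, 0.0572]
orientation: [-0.0, 0.665, 0.747, 0.0]
wrist_force: [0.3, -0.2, -0.3]
width: 0.676
gripper_force: 32.8
```

Request:
{"method": "servo_tool", "body": {"plan": [[[0,0,-0.05,0,0,0],[0,0,-0.05,0,0,0],[0,0,0,0,0,0],[0,0,0,0,0,0]]]}}

```text
time: 5.18
tool_pos: [0.6038, -0.3129, 0.0534]
orientation: [0.0, 0.665, 0.747, 0.0]
wrist_force: [0.1, 0.4, -1.5]
width: 0.675
gripper_force: 32.8
```

Request:
{"method": "servo_tool", "body": {"plan": [[[-0.04,0.04,-0.06,0,0,0],[0,0,-0.05,0,0,0],[0,0,-0.05,0,0,0],[0,0,0,0,0,0],[0,0,0,0,0,0]]]}}

```text
time: 5.6
tool_pos: [0.6021, -0.3112, 0.0466]
orientation: [-0.0, 0.665, 0.747, -0.0]
wrist_force: [-0.2, 0.3, -1.4]
width: 0.678
gripper_force: 32.8
```

Request:
{"method": "servo_tool", "body": {"plan": [[[0,0,-0.05,0,0,0],[0,0,0,0,0,0],[0,0,0,0,0,0]]]}}

```text
time: 5.85
tool_pos: [0.6023, -0.3113, 0.045]
orientation: [0.0, 0.665, 0.747, 0.0]
wrist_force: [0.6, 0.0, -1.7]
width: 0.674
gripper_force: 32.8
```

Request:
{"method": "servo_tool", "body": {"plan": [[[0,0,-0.05,0,0,0],[0,0,0,0,0,0],[0,0,0,0,0,0]]]}}

```text
time: 6.1
tool_pos: [0.6026, -0.3117, 0.0448]
orientation: [0.001, 0.665, 0.747, -0.0]
wrist_force: [-2.5, 1.3, 7.0]
width: 0.681
gripper_force: 33.2
```

The glass touched down at the predicted height. I'm releasing it and going up.

Request:
{"method": "servo_tool", "body": {"plan": [[[0,0,0,0,0,0],[0,0,0,0,0,0],[0,0,0,0,0,0],[0,0,0,0,0,0],[0,0,0,0,0,0]]], "claw": 1}}

```text
time: 6.52
tool_pos: [0.6022, -0.3112, 0.0427]
orientation: [-0.0, 0.665, 0.747, 0.0]
wrist_force: [0.0, 0.3, 0.4]
width: 1.001
gripper_force: 0.0
```

Request:
{"method": "servo_tool", "body": {"plan": [[[0,0,0.3,0,0,0],[0,0,0.6,0,0,0],[0,0,0.6,0,0,0],[0,0,0.5,0,0,0],[-0.3,0.7,0.1,0,0,0.3],[-0.45,0.95,0,0,0,0.5],[-0.45,0.95,0,0,0,0.5],[-0.45,0.95,0,0,0,0.5],[-0.45,0.95,0,0,0,0.5],[-0.45,0.95,0,0,0,0.5],[-0.45,0.95,0,0,0,0.5],[-0.4,0.95,0,0,0,0.4]]]}}

```text
time: 7.52
tool_pos: [0.4661, -0.0179, 0.128]
orientation: [0.001, 0.483, 0.876, 0.0]
wrist_force: [0.3, 0.1, 0.0]
width: 0.998
gripper_force: 0.0
```

Run:
```python
from st import *
st((.435,.0817,.030),36.9)
t=snap("top");d=snap("side")
P=[(.6015,-.309,z) for z in(.012,.076)]+[(.5918,-.2245,.012)]
print(proj(t,P),proj(d,P))
a=cv2.resize(t["frame"][165:215,310:410],(800,400),interpolation=cv2.INTER_CUBIC)
b=cv2.resize(d["frame"][150:215,250:330],(246,200),interpolation=cv2.INTER_CUBIC)
c=np.zeros((600,800,3),np.uint8);c[:400]=a;c[400:,:246]=b;cv2.imwrite("pics/g3.png",c[:,:,::-1])
import m
for n,b in(("gL",(246,222,275,251)),):
    m.show(n,m.comp((m.V>45).astype(np.uint8),b,.064))
w=m.comp(((m.V>200)&(m.S<50)).astype(np.uint8),(376,170,394,192),.032);print("wax a",w.mean(0),np.ptp(w,0))
```

```text
t 7.52 p [ 0.4661 -0.0179  0.128 ] yaw 32.3 z [ 0.002 -0.    -1.   ] w 0.998 F [0.3 0.1 0. ] g 0.0 q [-0.12 -0.06  1.72  0.    1.48 -0.68]
units [-0.78  2.49 -2.45]
rz units 0.68
[[387.58372314 183.11103735]
 [392.97728756 179.96220714]
 [360.49308212 185.93016068]] [[282.11856579 172.27250404]
 [282.41238745 156.93698201]
 [277.56300385 183.56663905]]
gL rect mm [434.3  77.8] [84.2 79.2] 0.6
wax a [ 0.61218766 -0.30758045] [0.05325575 0.03256503]
```

View pics/g3.png

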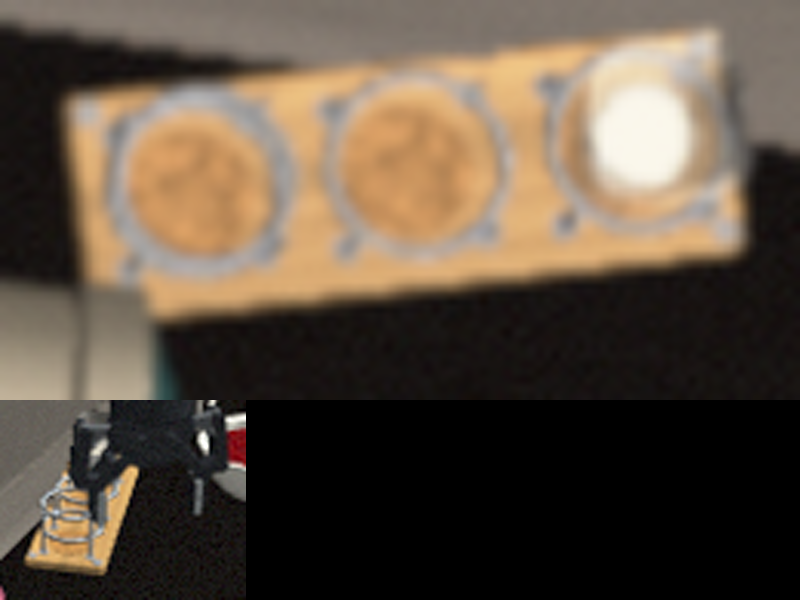

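The first glass sits upright in pocket_a, wax at crop (641,135), about 2 mm off centre. Next is glass L.

Request:
{"method": "servo_tool", "body": {"plan": [[[-0.2,0.65,0,0,0,0.2],[-0.2,0.65,0,0,0,0.2],[-0.2,0.65,0,0,0,0.2],[-0.13,0.44,0,0,0,0.1],[-0.04,0.05,-0.2,0,0,0],[0,0,-0.45,0,0,0],[0,0,-0.5,0,0,0],[0,0,-0.5,0,0,0],[0,0,-0.4,0,0,0],[0,0,-0.3,0,0,0],[0,0,0,0,0,0],[0,0,0,0,0,0]]]}}

```text
time: 8.67
tool_pos: [0.4366, 0.0772, 0.0327]
orientation: [-0.0, 0.448, 0.894, -0.0]
wrist_force: [-0.4, 0.2, 0.5]
width: 1.0
gripper_force: 0.0
```

Run:
```python
from st import *
st((.435,.0817,.030),36.9)
```

```text
t 8.67 p [0.4366 0.0772 0.0327] yaw 36.8 z [-0.001 -0.    -1.   ] w 1.0 F [-0.4  0.2  0.5] g 0.0 q [ 0.09 -0.    1.87 -0.    1.28 -0.55]
units [-0.04  0.11 -0.07]
rz units 0.01
```

Request:
{"method": "servo_tool", "body": {"plan": [[[-0.04,0.11,-0.05,0,0,0],[0,0,0,0,0,0],[0,0,0,0,0,0]]]}}

```text
time: 8.92
tool_pos: [0.4353, 0.0827, 0.0317]
orientation: [0.001, 0.447, 0.895, 0.0]
wrist_force: [-0.6, -0.4, -0.5]
width: 0.996
gripper_force: 0.0
```

Request:
{"method": "servo_tool", "body": {"plan": [[[0,0,0,0,0,0],[0,0,0,0,0,0],[0,0,0,0,0,0],[0,0,0,0,0,0],[0,0,0,0,0,0],[0,0,0,0,0,0],[0,0,0,0,0,0]]], "claw": -1}}

```text
time: 9.5
tool_pos: [0.4351, 0.0825, 0.0315]
orientation: [0.0, 0.447, 0.895, 0.0]
wrist_force: [-1.1, -1.4, 5.8]
width: 0.662
gripper_force: 31.6
```

Request:
{"method": "servo_tool", "body": {"plan": [[[0,0,0.3,0,0,0],[0,0,0.5,0,0,0],[0,0,0.5,0,0,0],[0.1,-0.2,0.5,0,0,-0.2],[0.3,-0.5,0.4,0,0,-0.4],[0.4,-0.75,0.2,0,0,-0.45],[0.4,-0.8,0,0,0,-0.45],[0.4,-0.8,0,0,0,-0.45],[0.4,-0.8,0,0,0,-0.45],[0.4,-0.8,0,0,0,-0.45],[0.4,-0.8,0,0,0,-0.45],[0.4,-0.7,0,0,0,-0.45]]]}}

```text
time: 10.5
tool_pos: [0.563, -0.1654, 0.1261]
orientation: [-0.0, 0.636, 0.771, -0.0]
wrist_force: [0.3, 0.6, -2.1]
width: 0.659
gripper_force: 32.5
```

Run:
```python
from st import *
st((.592,-.2245,.10),6.7)
```

```text
t 10.5 p [ 0.563  -0.1654  0.1261] yaw 10.9 z [-0.001  0.    -1.   ] w 0.659 F [ 0.3  0.6 -2.1] g 32.5 q [-0.35  0.28  1.36 -0.    1.51 -0.54]
units [ 0.72 -1.48 -0.65]
rz units -0.62
```

Request:
{"method": "servo_tool", "body": {"plan": [[[0.3,-0.6,0,0,0,-0.3],[0.25,-0.55,0,0,0,-0.25],[0.1,-0.2,0,0,0,-0.07],[0,0,-0.3,0,0,0],[0,0,-0.3,0,0,0],[0,0,0,0,0,0],[0,0,0,0,0,0]]]}}

```text
time: 11.08
tool_pos: [0.5877, -0.2157, 0.1009]
orientation: [-0.002, 0.663, 0.749, -0.0]
wrist_force: [-0.0, 0.3, -2.1]
width: 0.667
gripper_force: 32.6
```

Run:
```python
from st import *
st((.592,-.2245,.0465),6.7)
```

```text
t 11.08 p [ 0.5877 -0.2157  0.1009] yaw 7.0 z [-0.003  0.002 -1.   ] w 0.667 F [-0.   0.3 -2.1] g 32.6 q [-0.41  0.41  1.25  0.    1.49 -0.53]
units [ 0.11 -0.22 -1.36]
rz units -0.04
```

Request:
{"method": "servo_tool", "body": {"plan": [[[0.11,-0.22,0,0,0,-0.04],[0,0,-0.25,0,0,0],[0,0,-0.2,0,0,0],[0,0,0,0,0,0],[0,0,0,0,0,0]]]}}

```text
time: 11.5
tool_pos: [0.5925, -0.2253, 0.0837]
orientation: [-0.001, 0.665, 0.747, -0.0]
wrist_force: [-0.2, 0.3, -1.6]
width: 0.663
gripper_force: 32.6
```

Run:
```python
from st import *
st((.592,-.2245,.0465),6.7)
```

```text
t 11.5 p [ 0.5925 -0.2253  0.0837] yaw 6.6 z [-0.002  0.001 -1.   ] w 0.663 F [-0.2  0.3 -1.6] g 32.6 q [-0.42  0.45  1.24  0.    1.46 -0.54]
units [-0.01  0.02 -0.93]
rz units 0.01
```

Request:
{"method": "servo_tool", "body": {"plan": [[[0,0,-0.2,0,0,0],[0,0,-0.25,0,0,0],[0,0,-0.25,0,0,0],[0,0,-0.13,0,0,0],[0,0,-0.06,0,0,0],[0,0,0,0,0,0],[0,0,0,0,0,0]]]}}

```text
time: 12.08
tool_pos: [0.5933, -0.2262, 0.0494]
orientation: [0.0, 0.665, 0.747, 0.0]
wrist_force: [-0.0, -0.1, -1.2]
width: 0.667
gripper_force: 32.6
```

Request:
{"method": "servo_tool", "body": {"plan": [[[0,0,-0.06,0,0,0],[0,0,0,0,0,0],[0,0,0,0,0,0]]]}}

```text
time: 12.33
tool_pos: [0.5933, -0.2262, 0.0471]
orientation: [0.0, 0.665, 0.747, 0.0]
wrist_force: [-0.2, 0.5, -1.4]
width: 0.665
gripper_force: 32.6
```

Request:
{"method": "servo_tool", "body": {"plan": [[[-0.03,0.04,-0.07,0,0,0],[0,0,0,0,0,0],[0,0,0,0,0,0],[0,0,0,0,0,0]]]}}

```text
time: 12.67
tool_pos: [0.592, -0.2245, 0.0441]
orientation: [0.0, 0.665, 0.747, 0.0]
wrist_force: [-0.4, -0.0, -1.5]
width: 0.661
gripper_force: 32.6
```

Request:
{"method": "servo_tool", "body": {"plan": [[[0,0,-0.04,0,0,0],[0,0,0,0,0,0],[0,0,0,0,0,0]]]}}

```text
time: 12.92
tool_pos: [0.5923, -0.2248, 0.0436]
orientation: [0.001, 0.665, 0.747, 0.0]
wrist_force: [-2.7, 0.3, 5.0]
width: 0.662
gripper_force: 33.1
```

Request:
{"method": "servo_tool", "body": {"plan": [[[0,0,0,0,0,0],[0,0,0,0,0,0],[0,0,0,0,0,0],[0,0,0,0,0,0],[0,0,0,0,0,0]]], "claw": 1}}

```text
time: 13.33
tool_pos: [0.592, -0.2245, 0.0423]
orientation: [-0.0, 0.665, 0.747, 0.0]
wrist_force: [0.3, 0.4, -0.1]
width: 1.001
gripper_force: 0.0
```

Request:
{"method": "servo_tool", "body": {"plan": [[[0,0,0.3,0,0,0],[0,0,0.6,0,0,0],[0,0,0.7,0,0,0],[0,0,0.9,0,0,0],[0,0,0.9,0,0,0],[-0.1,0.5,0.8,0,0,-0.1],[-0.1,0.9,0.4,0,0,-0.1],[-0.1,0.9,0.1,0,0,-0.1],[-0.1,0.9,0,0,0,0],[-0.1,0.9,0,0,0,0],[-0.1,0.9,0,0,0,0],[-0.1,0.9,0,0,0,0]]]}}

```text
time: 14.33
tool_pos: [0.5635, 0.0131, 0.2318]
orientation: [0.001, 0.679, 0.734, 0.0]
wrist_force: [-0.0, -0.4, -0.5]
width: 0.996
gripper_force: 0.0
```

Request:
{"method": "servo_tool", "body": {"plan": [[[-0.12,0.9,0,-0.6,-0.05,0],[-0.12,0.9,0,-0.8,-0.07,0],[-0.12,0.9,0,-0.8,-0.07,0],[-0.12,0.9,0,-0.8,-0.07,0],[-0.12,0.9,0,-0.8,-0.07,0],[-0.12,0.9,0,-0.8,-0.07,0],[-0.1,0.8,0,-0.8,-0.07,0],[-0.1,0.6,0,-0.8,-0.07,0],[0,0.2,0,-0.6,-0.05,0],[0,0,0,-0.44,-0.03,0],[0,0,0,0,0,0],[0,0,0,0,0,0]]]}}

```text
time: 15.33
tool_pos: [0.5271, 0.2918, 0.2303]
orientation: [0.312, 0.615, 0.666, -0.284]
wrist_force: [-0.4, -0.3, 0.6]
width: 1.0
gripper_force: 0.0
```

```bash
cat >> st.py <<'E'
a=np.radians(4.9);xv=np.array([np.cos(a),np.sin(a),0]);yv=np.array([-np.sin(a),np.cos(a),0])
foot=np.array([.534,.205,.040])-.062*yv;u=np.cos(np.radians(40))*yv+np.array([0,0,np.sin(np.radians(40))])
def rot(zt,yt):
    s=bot.sense();w,x,y,z=s["orientation"];M=Ro.from_quat([x,y,z,w]).as_matrix()
    T=np.c_[np.cross(yt,zt),yt,zt];print("rot units",np.round(Ro.from_matrix(T@M.T).as_rotvec()/.12,2))
E
python3 - <<'E'
from st import *
st(foot+.19*u);rot(-u,xv);print(foot+.19*u,foot+.088*u)
t=snap("top");d=snap("side")
a=cv2.resize(t["frame"][165:215,310:410],(600,300),interpolation=cv2.INTER_CUBIC)
b=cv2.resize(d["frame"][150:290,220:340],(257,300),interpolation=cv2.INTER_CUBIC)
e=cv2.resize(d["frame"],(400,300),interpolation=cv2.INTER_AREA)
c=np.zeros((600,800,3),np.uint8);c[:300,:600]=a;c[300:,:257]=b;c[300:,400:]=e;cv2.imwrite("pics/g4.png",c[:,:,::-1])
E
```

```text
t 15.33 p [0.5271 0.2918 0.2303] yaw 4.7 z [ 0.065 -0.762 -0.644] w 1.0 F [-0.4 -0.3  0.6] g 0.0 q [ 0.73  0.65  0.86 -0.78  2.09  0.41]
units [-0.   -0.09 -1.7 ]
rot units [-0.02  0.03  0.03]
[0.52686355 0.2882431  0.16212965] [0.53353773 0.21039213 0.09656531]
```

View pics/g4.png

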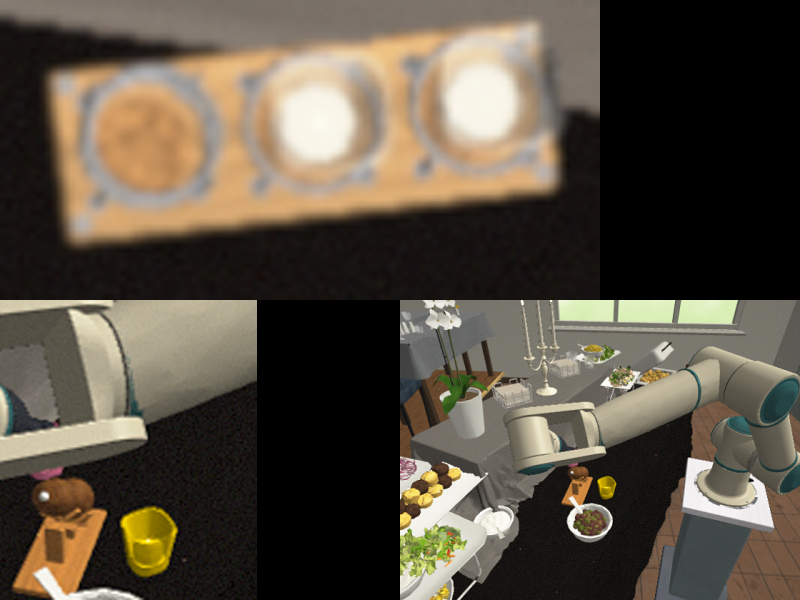

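Both glasses stand in the low pockets, wax centred at crop (318,122) and (481,103). The arm is tilted over the mill head, and the mill is still on its rest. I'm moving down, then in along the mill's axis.

Request:
{"method": "servo_tool", "body": {"plan": [[[0,-0.04,-0.3,0,0,0],[0,-0.04,-0.5,0,0,0],[0,0,-0.5,0,0,0],[0,0,-0.4,0,0,0],[0,0,0,0,0,0],[0,0,0,0,0,0],[0,0,0,0,0,0]]]}}

```text
time: 16.02
tool_pos: [0.5276, 0.2882, 0.1638]
orientation: [0.312, 0.616, 0.666, -0.284]
wrist_force: [0.1, -0.2, 0.9]
width: 1.003
gripper_force: 0.0
```

Run:
```python
from st import *
st(foot+.088*u);rot(-u,xv)
```

```text
t 16.02 p [0.5276 0.2882 0.1638] yaw 4.7 z [ 0.066 -0.762 -0.644] w 1.003 F [ 0.1 -0.2  0.9] g 0.0 q [ 0.73  0.69  0.94 -0.74  2.    0.5 ]
units [ 0.15 -1.95 -1.68]
rot units [-0.02  0.05  0.03]
```

Request:
{"method": "servo_tool", "body": {"plan": [[[0.02,-0.2,-0.17,0,0,0],[0.03,-0.4,-0.35,0,0,0],[0.03,-0.4,-0.35,0,0,0],[0.03,-0.4,-0.35,0,0,0],[0.02,-0.3,-0.26,0,0,0],[0.02,-0.25,-0.2,0,0,0],[0,0,0,0,0,0],[0,0,0,0,0,0],[0,0,0,0,0,0]]]}}

```text
time: 16.77
tool_pos: [0.5338, 0.2111, 0.097]
orientation: [0.312, 0.615, 0.666, -0.283]
wrist_force: [-0.5, 1.1, 0.1]
width: 1.001
gripper_force: 0.0
```

Run:
```python
from st import *
st(foot+.088*u);rot(-u,xv)
```

```text
t 16.77 p [0.5338 0.2111 0.097 ] yaw 4.7 z [ 0.067 -0.762 -0.644] w 1.001 F [-0.5  1.1  0.1] g 0.0 q [ 0.63  0.63  1.17 -0.74  1.82  0.55]
units [-0.01 -0.02 -0.01]
rot units [-0.02  0.06  0.03]
```

Request:
{"method": "servo_tool", "body": {"plan": [[[0,0,0,0,0,0],[0,0,0,0,0,0],[0,0,0,0,0,0],[0,0,0,0,0,0],[0,0,0,0,0,0],[0,0,0,0,0,0],[0,0,0,0,0,0],[0,0,0,0,0,0]]], "claw": -1, "grip_force": 60}}

```text
time: 17.43
tool_pos: [0.5336, 0.2109, 0.0961]
orientation: [0.312, 0.615, 0.666, -0.284]
wrist_force: [-0.6, 5.6, 5.3]
width: 0.507
gripper_force: 60.9
```

Request:
{"method": "servo_tool", "body": {"plan": [[[0,0,0.2,0,0,0],[0,0,0.3,0,0,0],[0,0,0.4,0,0,0],[0,0,0.5,0,0,0],[0,0,0.5,0,0,0],[0,0,0.5,0,0,0],[0,0,0.3,0,0,0],[0,0,0,0,0,0],[0,0,0,0,0,0]]]}}

```text
time: 18.18
tool_pos: [0.5333, 0.2103, 0.2042]
orientation: [0.312, 0.615, 0.666, -0.284]
wrist_force: [0.3, 0.2, -3.1]
width: 0.505
gripper_force: 61.3
```

Request:
{"method": "servo_tool", "body": {"plan": [[[0,-0.3,0,0.5,0.04,0],[-0.1,-0.5,0,0.8,0.07,0],[-0.1,-0.6,0,0.8,0.07,0],[-0.15,-0.6,0,0.8,0.07,0],[-0.15,-0.6,0,0.8,0.07,0],[-0.15,-0.6,0,0.8,0.07,0],[-0.15,-0.6,0,0.8,0.07,0],[-0.15,-0.5,0,0.8,0.06,0],[-0.15,-0.4,0,0.7,0.05,0],[-0.1,-0.3,0,0.44,0.03,0],[0,0,0,0,0,0],[0,0,0,0,0,0]]]}}

```text
time: 19.18
tool_pos: [0.4845, 0.0091, 0.202]
orientation: [0.0, 0.68, 0.734, -0.0]
wrist_force: [-0.3, 0.2, -2.8]
width: 0.504
gripper_force: 61.5
```

Run:
```python
from st import *
st((.485,.01,.10));rot(np.array([0,0,-1]),xv)
t=snap("top");d=snap("side");b=bot.sense()["tool_pos"]
for n in ("pics/x.npy",):pass
p=proj(d,b)[0].astype(int);print(p)
b=cv2.resize(d["frame"][p[1]-60:p[1]+60,p[0]-60:p[0]+60],(600,600),interpolation=cv2.INTER_CUBIC)
cv2.imwrite("pics/g5.png",b[:,:,::-1])
```

```text
t 19.18 p [0.4845 0.0091 0.202 ] yaw 4.4 z [-0.    -0.001 -1.   ] w 0.504 F [-0.3  0.2 -2.8] g 61.5 q [-0.06 -0.05  1.56 -0.    1.63 -0.13]
units [ 0.01  0.02 -2.55]
rot units [0.01 0.   0.08]
[288 171]
```

View pics/g5.png

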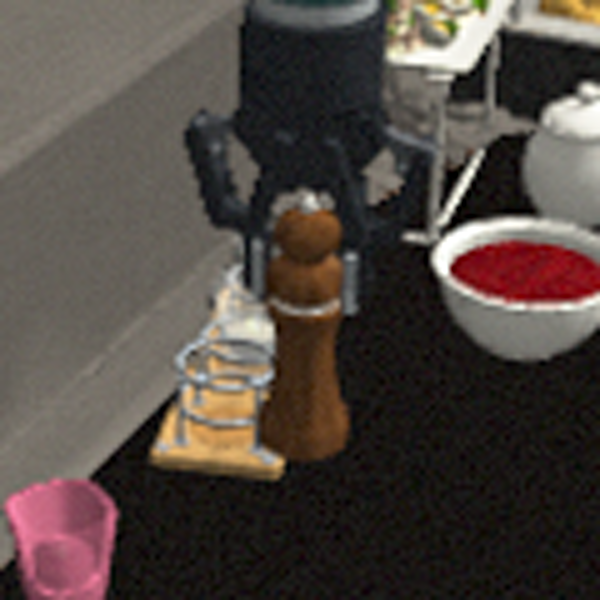

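The mill hangs upright in the grip, foot at about (305,440) in the crop and knob at (308,200). I'm lowering it onto the cloth.

Request:
{"method": "servo_tool", "body": {"plan": [[[0,0,-0.2,0,0,0],[0,0,-0.4,0,0,0],[0,0,-0.5,0,0,0],[0,0,-0.5,0,0,0],[0,0,-0.4,0,0,0],[0,0,-0.3,0,0,0],[0,0,-0.15,0,0,0],[0,0,-0.1,0,0,0],[0,0,0,0,0,0],[0,0,0,0,0,0]]]}}

```text
time: 20.12
tool_pos: [0.4857, 0.0104, 0.102]
orientation: [0.001, 0.678, 0.735, 0.001]
wrist_force: [-0.0, -0.1, -2.7]
width: 0.498
gripper_force: 61.5
```

Request:
{"method": "servo_tool", "body": {"plan": [[[0,0,-0.06,0,0,0],[0,0,-0.06,0,0,0],[0,0,0,0,0,0],[0,0,0,0,0,0]]]}}

```text
time: 20.45
tool_pos: [0.4852, 0.0102, 0.0966]
orientation: [0.001, 0.678, 0.735, 0.001]
wrist_force: [0.9, -0.0, -2.8]
width: 0.501
gripper_force: 61.5
```

Request:
{"method": "servo_tool", "body": {"plan": [[[0,0,-0.06,0,0,0],[0,0,-0.06,0,0,0],[0,0,0,0,0,0],[0,0,0,0,0,0]]]}}

```text
time: 20.78
tool_pos: [0.4851, 0.0102, 0.0915]
orientation: [0.001, 0.678, 0.735, 0.001]
wrist_force: [0.2, -0.2, -2.8]
width: 0.504
gripper_force: 61.5
```

Request:
{"method": "servo_tool", "body": {"plan": [[[0,0,-0.06,0,0,0],[0,0,0,0,0,0],[0,0,0,0,0,0]]]}}

```text
time: 21.03
tool_pos: [0.4851, 0.0103, 0.0891]
orientation: [0.001, 0.678, 0.735, 0.001]
wrist_force: [0.5, 0.0, -2.9]
width: 0.502
gripper_force: 61.5
```

Request:
{"method": "servo_tool", "body": {"plan": [[[0,0,-0.05,0,0,0],[0,0,0,0,0,0],[0,0,0,0,0,0]]]}}

```text
time: 21.28
tool_pos: [0.4851, 0.0102, 0.0872]
orientation: [0.001, 0.678, 0.735, 0.001]
wrist_force: [0.1, 0.3, -2.8]
width: 0.505
gripper_force: 61.5
```

Request:
{"method": "servo_tool", "body": {"plan": [[[0,0,-0.04,0,0,0],[0,0,0,0,0,0],[0,0,0,0,0,0]]]}}

```text
time: 21.53
tool_pos: [0.4856, 0.0101, 0.0866]
orientation: [0.001, 0.678, 0.735, 0.001]
wrist_force: [-1.7, -0.7, 3.4]
width: 0.506
gripper_force: 62.4
```

Contact at TCP z = 0.0866. I'm releasing and waiting, raising slightly so nothing touches.

Request:
{"method": "servo_tool", "body": {"plan": [[[0,0,0,0,0,0],[0,0,0,0,0,0],[0,0,0,0,0,0],[0,0,0,0,0,0],[0,0,0,0,0,0],[0,0,0.1,0,0,0],[0,0,0,0,0,0],[0,0,0,0,0,0],[0,0,0,0,0,0],[0,0,0,0,0,0]]], "claw": 1}}

```text
time: 22.37
tool_pos: [0.4852, 0.0102, 0.0897]
orientation: [0.001, 0.678, 0.735, 0.001]
wrist_force: [-0.2, -0.6, 0.1]
width: 0.998
gripper_force: 0.0
```

Run:
```python
from st import *
st()
d=snap("side");b=bot.sense()["tool_pos"]
p=proj(d,b)[0].astype(int);q=proj(d,[(.485,.0101,0),(.485,.0101,.155)]);print(p,(q-p+60)*5)
b=cv2.resize(d["frame"][p[1]-60:p[1]+60,p[0]-60:p[0]+60],(600,600),interpolation=cv2.INTER_CUBIC)
cv2.imwrite("pics/g6.png",b[:,:,::-1])
```

```text
t 22.37 p [0.4852 0.0102 0.0897] yaw 4.6 z [ 0.003  0.    -1.   ] w 0.998 F [-0.2 -0.6  0.1] g 0.0 q [-0.06  0.03  1.71  0.    1.4  -0.13]
[287 205] [[298.67711193 423.1512304 ]
 [305.05265517 206.8616422 ]]
```

View pics/g6.png

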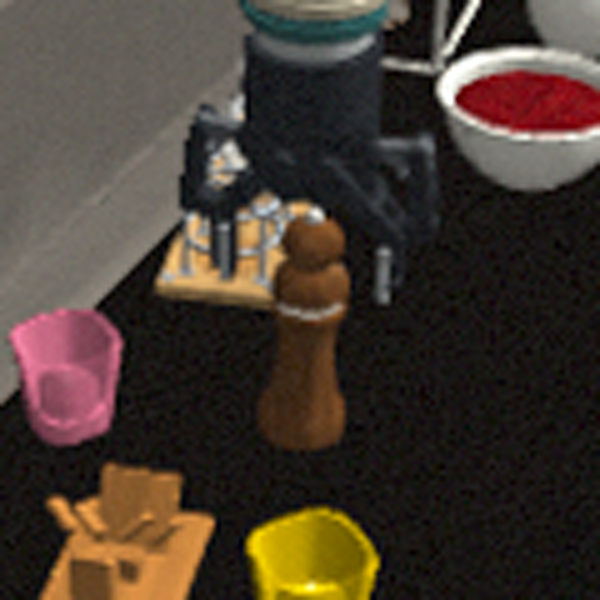

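Run:
```python
from st import *
d=snap("side");f=cv2.resize(d["frame"],None,fx=4,fy=4,interpolation=cv2.INTER_CUBIC)
h=cv2.cvtColor(f,cv2.COLOR_RGB2HSV);m=((h[...,1]>90)&(h[...,2]>40)&((h[...,0]<18)|(h[...,0]>172))).astype(np.uint8)
b=np.array([.4852,.0102,.0]);
for r in range(190,236,3):
    xs=np.where(m[r*4,265*4:303*4])[0]/4+265
    if len(xs): print(r,xs.min().round(1),xs.max().round(1),((xs.min()+xs.max())/2).round(2))
print([proj(d,b+[0,0,z])[0].round(1) for z in(0,.01,.05,.095,.12,.15)])
```

```text
190 266.0 295.0 280.5
193 266.8 296.0 281.38
196 265.0 295.0 280.0
199 267.2 296.5 281.88
202 265.0 297.0 281.0
205 265.0 296.8 280.88
208 281.8 296.0 288.88
211 283.0 294.5 288.75
214 282.5 294.0 288.25
217 282.8 293.8 288.25
220 281.8 294.0 287.88
223 279.8 294.8 287.25
226 278.8 296.0 287.38
229 278.8 296.0 287.38
232 280.5 295.2 287.88
235 286.0 290.5 288.25
[array([286.7, 229.6]), array([286.7, 227. ]), array([287.1, 216.4]), array([287.4, 203.9]), array([287.6, 196.7]), array([287.9, 187.9])]
```

The mill stands free on the cloth; the residual lean measured in the image is about 0.03 rad or less, within shading error. I'm re-gripping it and lifting.

Request:
{"method": "servo_tool", "body": {"plan": [[[0,0,-0.07,0,0,0],[0,0,0,0,0,0],[0,0,0,0,0,0]]]}}

```text
time: 22.72
tool_pos: [0.485, 0.0102, 0.0866]
orientation: [0.001, 0.678, 0.735, 0.001]
wrist_force: [-0.2, 0.3, 0.1]
width: 1.001
gripper_force: 0.0
```

Request:
{"method": "servo_tool", "body": {"plan": [[[0,0,0,0,0,0],[0,0,0,0,0,0],[0,0,0,0,0,0],[0,0,0,0,0,0],[0,0,0,0,0,0],[0,0,0,0,0,0],[0,0,0,0,0,0],[0,0,0,0,0,0]]], "claw": -1}}

```text
time: 23.38
tool_pos: [0.4854, 0.0103, 0.0874]
orientation: [0.001, 0.678, 0.735, 0.001]
wrist_force: [-2.3, 0.2, 6.3]
width: 0.5
gripper_force: 61.1
```

Request:
{"method": "servo_tool", "body": {"plan": [[[0,0,0.3,0,0,0],[0,0,0.5,0,0,0],[0,0,0.6,0,0,0],[0,0,0.6,0,0,0],[0.25,-0.4,0.4,0,0,0.1],[0.35,-0.55,0,0,0,0.1],[0.4,-0.6,0,0,0,0.1],[0.4,-0.6,0,0,0,0],[0.4,-0.6,0,0,0,0],[0.35,-0.55,0,0,0,0],[0.2,-0.35,0,0,0,0],[0.08,-0.12,0,0,0,0]]]}}

```text
time: 24.38
tool_pos: [0.5826, -0.1427, 0.1811]
orientation: [0.0, 0.666, 0.746, 0.0]
wrist_force: [0.2, 0.4, -3.2]
width: 0.499
gripper_force: 61.8
```

Request:
{"method": "servo_tool", "body": {"plan": [[[0,0,0,0,0,0],[0,0,0,0,0,0],[0,0,0,0,0,0]]]}}

```text
time: 24.63
tool_pos: [0.582, -0.1395, 0.1827]
orientation: [0.001, 0.665, 0.747, 0.001]
wrist_force: [-0.1, 0.4, -3.3]
width: 0.504
gripper_force: 61.8
```

Run:
```python
from st import *
st((.5822,-.1405,.10),6.7);rot(np.array([0,0,-1]),xv)
d=snap("side");b=bot.sense()["tool_pos"]
p=proj(d,(.5822,-.1405,.09))[0].astype(int)
for P in((.5822,-.1405,.034),(.5822,-.1405,.062),(b[0],b[1],b[2]-.0866),(b[0],b[1],b[2]+.068)):print(((proj(d,P)[0]-p+50)*6).round())
b=cv2.resize(d["frame"][p[1]-50:p[1]+50,p[0]-50:p[0]+50],(600,600),interpolation=cv2.INTER_CUBIC)
cv2.imwrite("pics/g7.png",b[:,:,::-1])
```

```text
t 24.63 p [ 0.582  -0.1395  0.1827] yaw 6.7 z [ 0.002  0.001 -1.   ] w 0.504 F [-0.1  0.4 -3.3] g 61.8 q [-0.3   0.28  1.25  0.    1.62 -0.41]
units [ 0.   -0.03 -2.07]
rz units 0.0
rot units [-0.    0.02 -0.26]
[304. 393.]
[304. 350.]
[303. 297.]
[304.  32.]
```

View pics/g7.png

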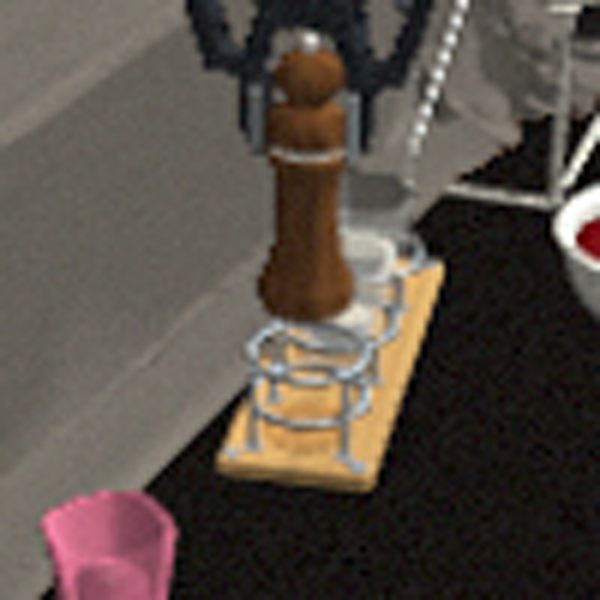

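The mill is upright above the tall pocket: foot centre about (307,297), upper ring centre about (311,352). I'll bias 1 mm toward -x and lower in steps, watching the force.

Request:
{"method": "servo_tool", "body": {"plan": [[[-0.02,-0.03,-0.2,0,0,0],[0,0,-0.25,0,0,0],[0,0,-0.2,0,0,0],[0,0,-0.1,0,0,0],[0,0,-0.1,0,0,0],[0,0,-0.1,0,0,0],[0,0,0,0,0,0]]]}}

```text
time: 25.27
tool_pos: [0.5813, -0.1417, 0.1439]
orientation: [0.0, 0.665, 0.747, 0.001]
wrist_force: [-1.0, 1.2, -3.0]
width: 0.506
gripper_force: 61.8
```

Run:
```python
from st import *
st((.5812,-.141,.0995))
```

```text
t 25.27 p [ 0.5813 -0.1417  0.1439] yaw 6.6 z [ 0.001  0.001 -1.   ] w 0.506 F [-1.   1.2 -3. ] g 61.8 q [-0.3   0.3   1.3   0.    1.54 -0.42]
units [-0.    0.02 -1.11]
```

The foot is inside the upper ring with no force. Continuing down.

Request:
{"method": "servo_tool", "body": {"plan": [[[0,0.01,-0.12,0,0,0],[0,0,-0.12,0,0,0],[0,0,-0.12,0,0,0],[0,0,-0.12,0,0,0],[0,0,-0.12,0,0,0],[0,0,0,0,0,0],[0,0,0,0,0,0]]]}}

```text
time: 25.85
tool_pos: [0.5814, -0.1413, 0.1204]
orientation: [0.001, 0.665, 0.747, 0.001]
wrist_force: [-0.3, 0.2, -1.7]
width: 0.5
gripper_force: 61.8
```

Request:
{"method": "servo_tool", "body": {"plan": [[[0,0,-0.1,0,0,0],[0,0,-0.1,0,0,0],[0,0,-0.1,0,0,0],[0,0,0,0,0,0],[0,0,0,0,0,0]]]}}

```text
time: 26.27
tool_pos: [0.5814, -0.1413, 0.1085]
orientation: [0.001, 0.665, 0.747, 0.001]
wrist_force: [1.2, -0.4, -2.9]
width: 0.501
gripper_force: 61.8
```

Request:
{"method": "servo_tool", "body": {"plan": [[[0,0,-0.1,0,0,0],[0,0,-0.08,0,0,0],[0,0,0,0,0,0],[0,0,0,0,0,0]]]}}

```text
time: 26.6
tool_pos: [0.5814, -0.1413, 0.1014]
orientation: [0.001, 0.665, 0.747, 0.001]
wrist_force: [-0.7, 0.8, -2.2]
width: 0.502
gripper_force: 61.8
```

Request:
{"method": "servo_tool", "body": {"plan": [[[0,0,-0.05,0,0,0],[0,0,0,0,0,0],[0,0,0,0,0,0]]]}}

```text
time: 26.85
tool_pos: [0.5817, -0.1414, 0.0998]
orientation: [0.001, 0.665, 0.747, 0.001]
wrist_force: [0.2, -0.8, -3.0]
width: 0.503
gripper_force: 61.8
```

Request:
{"method": "servo_tool", "body": {"plan": [[[0,0,-0.05,0,0,0],[0,0,0,0,0,0],[0,0,0,0,0,0]]]}}

```text
time: 27.1
tool_pos: [0.5819, -0.1416, 0.0995]
orientation: [0.002, 0.665, 0.747, 0.001]
wrist_force: [-3.0, 1.2, 5.7]
width: 0.5
gripper_force: 62.8
```

The mill is down on the board. Releasing and backing off straight up.

Request:
{"method": "servo_tool", "body": {"plan": [[[0,0,0,0,0,0],[0,0,0,0,0,0],[0,0,0,0,0,0],[0,0,0,0,0,0],[0,0,0,0,0,0]]], "claw": 1}}

```text
time: 27.52
tool_pos: [0.5817, -0.1414, 0.0977]
orientation: [0.001, 0.665, 0.747, 0.001]
wrist_force: [-0.2, 0.3, 0.1]
width: 1.001
gripper_force: 0.0
```

Request:
{"method": "servo_tool", "body": {"plan": [[[0,0,0.2,0,0,0],[0,0,0.5,0,0,0],[0,0,0.7,0,0,0],[0,0,0.8,0,0,0],[0,0,0.8,0,0,0],[-0.5,0.5,0.5,0,0,0],[-0.6,0.8,0,0,0,0],[-0.6,0.8,0,0,0,0],[-0.6,0.8,0,0,0,0],[-0.5,0.7,0,0,0,0],[0,0,0,0,0,0],[0,0,0,0,0,0]]]}}

```text
time: 28.52
tool_pos: [0.4692, 0.0036, 0.2389]
orientation: [0.002, 0.664, 0.748, 0.002]
wrist_force: [-0.9, -0.5, 0.1]
width: 1.002
gripper_force: 0.0
```

Run:
```python
from st import *
st()
t=snap("top");d=snap("side")
a=cv2.resize(t["frame"][165:215,310:410],(600,300),interpolation=cv2.INTER_CUBIC)
b=cv2.resize(d["frame"][140:215,250:350],(400,300),interpolation=cv2.INTER_CUBIC)
e=cv2.resize(d["frame"],(400,300),interpolation=cv2.INTER_AREA)
c=np.zeros((600,800,3),np.uint8);c[:300,:600]=a;c[300:,:400]=b;c[300:,400:]=e;cv2.imwrite("pics/g8.png",c[:,:,::-1])
print("knob exp",((proj(t,(.5822,-.1405,.165))[0]-(310,165))*6))
```

```text
t 28.52 p [0.4692 0.0036 0.2389] yaw 6.8 z [ 0.005 -0.    -1.   ] w 1.002 F [-0.9 -0.5  0.1] g 0.0 q [-0.07 -0.11  1.55  0.    1.7  -0.19]
knob exp [179.57729164  98.03452621]
```

View pics/g8.png

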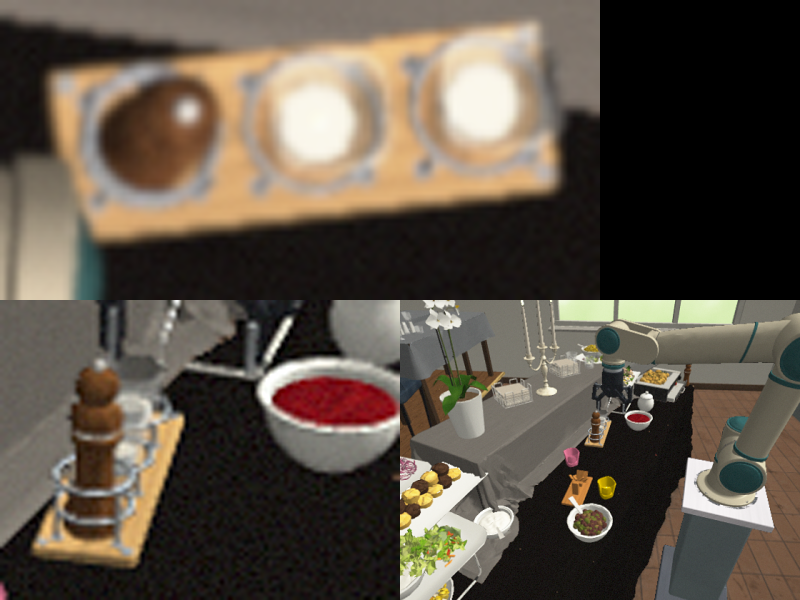

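All three pieces stand upright in their pockets: mill knob at (187,108) in the crop, waxes at (318,122) and (481,103). The gripper is clear, so I'm handing in.

```bash
python3 -c "
from rig import bot
print(bot.finish_job())"
```

```text
the job is handed in; nothing more can be done
None
```

The job is handed in at about 28.5 s: both tea-light glasses are in the low pockets and the mill, first stood free on the cloth, is in the tall pocket. All are upright on the board and the bowls were not touched; the hand-in call gave no verdict.

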